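# Move the row of candles to the packing rack

## Task

Move the four candles from the drying board to the packing rack, one to each bay, keeping the row's order from the dark knob: the candle nearest the board's knob goes into the bay nearest the rack's knob, the next one into the next bay, and so on. Leave every candle upright, fully down on its bay's floor; do not drop any or tip any over.

Things in the scene. Friction and masses are not known exactly. Their poses are not given: they have to be found in the camera images.
- candle_round: plain round pillar candle, 44 mm across, 90 mm tall; undyed ivory wax, loose, 130 g give or take a third, a 7 mm wick stub on top. Origin: centre of its underside, z up. At the start it stands upright on a tin disc of the drying board, its underside 16 mm above the table.
- candle_low: low, wide round candle, 52 mm across, 62 mm tall; undyed ivory wax, loose, 120 g give or take a third, a 7 mm wick stub on top. Origin: centre of its underside, z up. At the start it stands upright on a tin disc of the drying board, its underside 16 mm above the table.
- candle_square: square pillar candle, 46 x 46 mm, 78 mm tall; its x and y axes are square to its faces; undyed ivory wax, loose, 150 g give or take a third, a 7 mm wick stub on top. Origin: centre of its underside, z up. At the start it stands upright on a tin disc of the drying board, its underside 16 mm above the table.
- candle_footed: footed candle: a round foot 50 mm across and 22 mm high, with a slim round column 30 mm across on it, 104 mm tall in all; undyed ivory wax, loose, 95 g give or take a third, a 7 mm wick stub on top. Origin: centre of its underside, z up. At the start it stands upright on a tin disc of the drying board, its underside 16 mm above the table.
- board: drying board, brown wood, fixed, 372 (along its x) x 90 x 12 mm, no rim. Origin: centre of its underside, on the table. Four tin discs lie on it in a row at x = 114, 38, -38 and -114 mm, y = 0. A dark turned wooden knob stands at its +x end (x = 170 mm; 22 mm across, its top 48 mm above the table).
- disc_a: the tin disc on which the round candle stands at the start: 60 mm across, 4 mm thick, fixed on the drying board; its place in the row varies. Origin: centre of its underside, 12 mm above the table. (A fourth, like disc, not listed, is under the footed candle.)
- disc_b: the tin disc on which the low candle stands at the start: 60 mm across, 4 mm thick, fixed on the drying board; its place in the row varies. Origin: centre of its underside, 12 mm above the table. (A fourth, like disc, not listed, is under the footed candle.)
- disc_c: the tin disc on which the square candle stands at the start: 60 mm across, 4 mm thick, fixed on the drying board; its place in the row varies. Origin: centre of its underside, 12 mm above the table. (A fourth, like disc, not listed, is under the footed candle.)
- rack: packing rack, white-painted with brown wooden rims, fixed, 372 (along its x) x 84 (along its y) mm, with a row of four shallow square bays side by side along its x axis. Origin: centre of its underside, on the table. Bay centres at x = -114, -38, 38 and 114 mm, y = 0; each bay is 68 x 68 mm inside, its floor 10 mm above the table, its rims 8 mm higher than the floor.
- rack_knob: dark turned wooden knob on one end of the packing rack (either end, it changes), 22 mm across, 36 mm tall, fixed, on the rack's centre line, 170 mm from the rack's centre and 56 mm beyond the centre of the nearest bay. Origin: centre of its underside, 10 mm above the table. The rack's other end bears a low pale block, 8 mm high, instead.
There are look-alikes about, which are no part of the job. What is shaped like the candle_round but yellow is not meant. Leave any pink look-alike of the candle_low alone.

How it is judged:
By the outcome, as a careful person would: the job done as asked, in the order asked, and still so for the second after the job is handed in, with the robot touching nothing.
It also fails if it takes over 120 s, if anything falls off the work surface, if the arm or the gripper's body presses on something with over 40 N, if the wrist force passes 120 N, or if a joint passes its speed limit or range.

## Robot

A 6-joint arm with a two-finger parallel gripper is mounted at the origin on the work surface. World frame = base frame: x ahead of the robot, y to its left, z up, the work surface at z = 0. Lengths are in m, angles in rad, forces in N, time in s.
With the tool pointing down it reaches from about 0.3 to 0.85 m from the base axis. Payload 4.2 kg.
Tool frame: the origin (TCP) lies at the very end of the fingers, on their centre line; the grasp point (between the pads) lies 19 mm behind it; z points along the fingers, x is the direction in which the jaws open and shut, and the axes are right-handed (so a half turn about z gives the same grasp; the last joint's range is limited). The gripper opens to 91 mm and grips with 3 to 60 N. Pads are 32 mm wide; open, the fingers measure 118 mm over their backs; the gripper's body (76 mm by 178 mm) begins 60 mm behind the grasp point.
Start: joints at [-0.02, 0.32, 1.565, -0, 1.257, -0.02], TCP at [0.575, 0, 0.175] pointing down, gripper open.
Joint ranges: [-3.11, 3.11], [-0.84, 2.01], [0.21, 2.61], [-1.34, 4.49], [0.05, 2.63], [-2.56, 2.56]. Speed limits (rad/s): [2.57, 2.57, 3.14, 3.14, 3.14, 3.14].

## Interface

Orientations are given as [roll, pitch, yaw] about the fixed x, y, z axes, in that order (R = Rz(yaw) Ry(pitch) Rx(roll)).
In Python, from workcell import env gives the robot as it stands. The module is installed in compiled form; this text tells all that it offers.
- The arm moves only by the tool carry_out, never from a script. Its argument "commands" is a list that holds one entry, the list of rows, each a list of 7 numbers: the turn, a rotation vector about the tool's x, y, z scaled (see below), then the shift along the tool's x, y, z scaled (see below), then the opening, from 0 (shut) to 1 (fully open). A call has 1 to 5 rows; each row is the pose to reach, as a shift and turn from the pose commanded when the call began, along the tool's axes at that moment, turning the shorter way round; what a row does not reach only later rows make up. The controller multiplies each number of a shift by 0.12 m and each number of a turn by pi rad. A row lasts 1/12 s, in which the tool goes at most 41.7 mm and 7.16 degrees, less where a joint would pass 70% of its speed; a pose out of reach is approached as far as the arm can. A call with a number of a shift or a turn outside -1 to 1 is refused whole. A call with a gripper value outside its range is refused whole. The fingers move at their own pace and stop on an object; "newtons" is the grip in N (left out, the last holds). Time passes only in rows, so rows that repeat a pose let the fingers close. It gives the time, the measured TCP pose, the force and the opening at its end, in the units of the state.
- env.read_state(): the state, without advancing time (a new reading comes with each control period).
- env.snapshot(name): name is "scene" or "side" or "wrist"; returns the picture (384x512x3 uint8, red, green, blue); there is no depth.
- env.camera_info(name): a dict with "camera_matrix" (3x3 intrinsics, pixels), "cam_to_world" (4x4, takes a point from camera to world coordinates); the wrist camera has in their place "hand_eye" (4x4, takes a point from camera to tool coordinates, whose origin is the TCP and whose axes are the tool frame's). Camera axes: x right, y down, z forward; pixel columns grow to the right and rows downward; lengths in m; the calibration is good to about 2 mm. A picture is of the moment at which its call begins: read the wrist's pose just before it. camera_info takes no time and is no camera call.
- env.sign_off(): hands the job in, once; it reports no verdict.
The state is a dict: "time_s": time; "joint_pos": joint angles; "joint_vel": joint speeds; "joint_efforts": joint torques, N m; "tcp_pos": TCP position; "tool_rot": TCP orientation; "force": force on the tool from outside, world axes, zero at the start; "ft_torque": the same for the moment, N m; "grip_width": opening from 0.0 (shut) to 1.0 (fully open).
Only numpy, scipy, OpenCV 4.12 (cv2) and the standard library are available. Lean on these libraries where they do the work, as an engineer would, in place of code of your own. Each camera call takes 0.05 s, during which the arm holds its last target. There are 200 camera calls.

## Working session

There is one attempt and no reset: what is moved stays moved. The work goes in short steps, Python scripts to look and compute and a tool call to move; the robot and the scene stay as the last step left them, time stands still between calls to the robot, and variables do not carry over. Pictures are saved under pics/ and viewed, about 12 in all and at most 16, crops included, and the job is handed in when it is done.

Besides the shell and the picture viewer there is one more tool, called after ">>>" by a JSON object that holds its "method" and its "body". carry_out: Moves the arm, as the interface text tells. Its arguments: {"type":"object","properties":{"commands":{"type":"array","items":{"type":"array","items":{"type":"array","items":{"type":"number","minimum":-1,"maximum":1}}}},"newtons":{"type":"number"}},"required":["commands"]}

```bash
mkdir -p pics
cat > h.py <<'E'
import numpy as np, cv2
from workcell import env
from scipy.spatial.transform import Rotation as R
def snap(name,fn):
    im=env.snapshot(name); cv2.imwrite('pics/'+fn,im[:,:,::-1]); return im
def ray(name,uv,T=None):
    c=env.camera_info(name); K=np.array(c['camera_matrix'])
    if name=='wrist':
        T=toolT()@np.array(c['hand_eye'])
    else: T=np.array(c['cam_to_world'])
    d=T[:3,:3]@np.linalg.solve(K,np.array([uv[0],uv[1],1.0])); return T[:3,3],d
def toolT():
    s=env.read_state(); T=np.eye(4); T[:3,3]=s['tcp_pos']; T[:3,:3]=R.from_euler('xyz',s['tool_rot']).as_matrix(); return T
def onz(name,uv,z):
    o,d=ray(name,uv); return o+d*(z-o[2])/d[2]
def proj(name,p):
    c=env.camera_info(name); K=np.array(c['camera_matrix'])
    T=toolT()@np.array(c['hand_eye']) if name=='wrist' else np.array(c['cam_to_world'])
    q=np.linalg.inv(T)@np.append(p,1); q=K@q[:3]; return q[:2]/q[2]
E
python3 - <<'E'
from h import *
np.set_printoptions(precision=4,suppress=True)
s=env.read_state(); print(s)
a=snap('scene','a.png'); b=snap('side','b.png'); 
for n in('scene','side'): print(env.camera_info(n))
print(env.camera_info('wrist'))
E
```

```text
{'time_s': 0.0, 'joint_pos': array([-0.02  ,  0.3203,  1.5657, -0.    ,  1.2574, -0.02  ]), 'joint_vel': array([-0.0016, -0.001 , -0.0004, -0.0002,  0.0008, -0.0008]), 'joint_efforts': array([ -0.0005, -41.2466, -23.1973,   0.0729,   0.0458,  -0.0001]), 'tcp_pos': array([0.5744, 0.    , 0.174 ]), 'tool_rot': array([-3.1416,  0.0018,  0.0001]), 'force': array([-0.3289,  0.0973,  0.7981]), 'ft_torque': array([-0.064 ,  0.0121,  0.0329]), 'grip_width': 0.9977562664955902}
{'camera_matrix': array([[429.9215,   0.    , 250.8902],
       [  0.    , 429.9215, 187.1245],
       [  0.    ,   0.    ,   1.    ]]), 'cam_to_world': array([[ 0.8491,  0.4286, -0.3088,  0.847 ],
       [ 0.5281, -0.7027,  0.4768, -0.4811],
       [-0.0126, -0.5679, -0.823 ,  0.9085],
       [ 0.    ,  0.    ,  0.    ,  1.    ]])}
{'camera_matrix': array([[428.1751,   0.    , 260.7832],
       [  0.    , 428.1751, 184.7958],
       [  0.    ,   0.    ,   1.    ]]), 'cam_to_world': array([[-0.8376, -0.4136,  0.357 ,  0.2401],
       [-0.5463,  0.6437, -0.5359,  0.5059],
       [-0.0082, -0.6438, -0.7651,  0.6896],
       [ 0.    ,  0.    ,  0.    ,  1.    ]])}
{'camera_matrix': array([[338.2801,   0.    , 253.6673],
       [  0.    , 338.2801, 191.2898],
       [  0.    ,   0.    ,   1.    ]]), 'hand_eye': array([[ 1.    ,  0.0006, -0.0005, -0.0004],
       [-0.0004,  0.9547,  0.2974, -0.0851],
       [ 0.0007, -0.2974,  0.9547, -0.2108],
       [ 0.    ,  0.    ,  0.    ,  1.    ]])}
```

View pics/a.png

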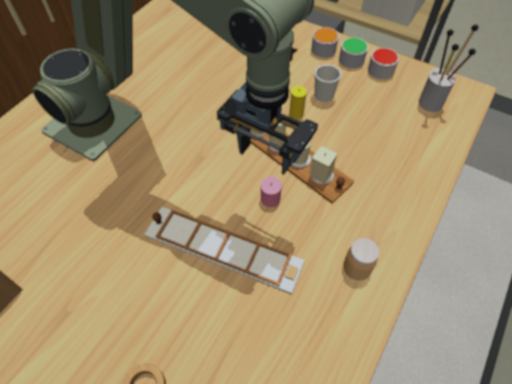

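View pics/b.png

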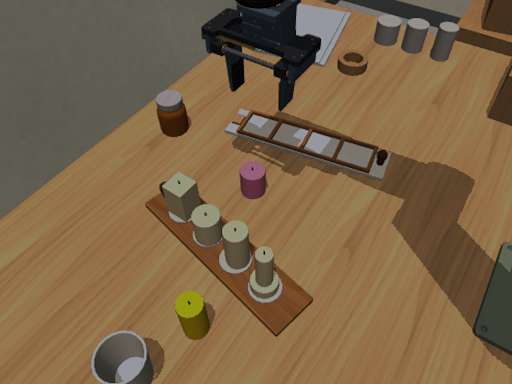

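Side view: the ivory candles on the board, from its dark knob (163,188), are square (180,195), low (206,225), round (235,245) and footed (264,275). The look-alikes are the yellow round pillar (193,315) and the pink low candle (252,180). The grey/white cup (122,360), the jar (172,115) and the grey cylinders are not candles. The rack knob is at side (382,157) / scene (157,216). Next, one close crop to check.

Run:
```python
from h import *
a=cv2.imread('pics/a.png');b=cv2.imread('pics/b.png')
c=cv2.resize(b[160:310,135:320],None,fx=3,fy=3,interpolation=2)[:, :400*2]
r1=cv2.resize(a[200:300,140:310],(390,230)); 
cv2.imwrite('pics/c.png',c[:450])
cv2.imwrite('pics/d.png',np.vstack([cv2.resize(a[203:298,140:310],None,fx=3,fy=3,interpolation=2),cv2.resize(b[100:190,223:393],None,fx=3,fy=3,interpolation=2)]))
np.set_printoptions(precision=4,suppress=True)
for n,uv,z in [('square',(180,182),.094),('low',(206,213),.078),('round',(235,230),.106),('foot',(264,253),.12),('rknob',(382,153),.046),('bknob',(163,183),.048),('pink',(252,169),.062),('yellow',(189,301),.09)]:
    print(n,onz('side',uv,z))
print('rknob sc',onz('scene',(157,214),.046), 'bknob',onz('scene',(340,180),.048))
```

```text
square [0.6461 0.1632 0.094 ]
low [0.5714 0.1847 0.078 ]
round [0.4951 0.201  0.106 ]
foot [0.427  0.2188 0.12  ]
rknob [ 0.3748 -0.1544  0.046 ]
bknob [0.7041 0.1568 0.048 ]
pink [0.5698 0.0416 0.062 ]
yellow [0.4862 0.3337 0.09  ]
rknob sc [ 0.3759 -0.1611  0.046 ] bknob [0.6995 0.1492 0.048 ]
```

View pics/c.png

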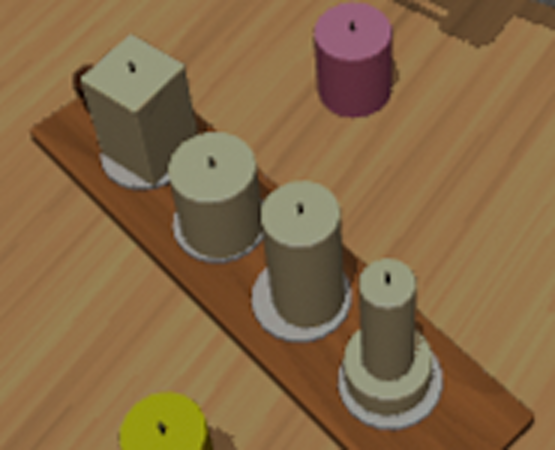

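View pics/d.png

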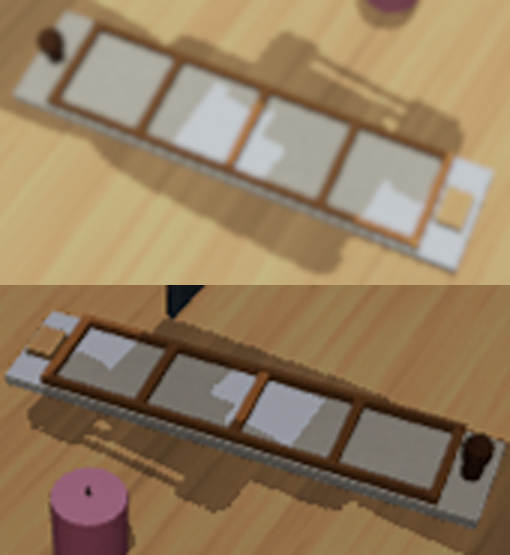

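Run:
```python
from h import *
np.set_printoptions(precision=4,suppress=True)
o=np.array([135,160])
for n,uv,z in [('square',(131,68),.0975),('low',(211,163),.0815),('round',(300,209),.1095),('foot',(387,278),.1235)]:
    print(n,onz('side',np.array(uv)/3+o-.33,z))
sq=np.array([onz('side',np.array(u)/3+o-.33,.094)[:2] for u in [(83,75),(131,37),(186,67),(135,112)]])
e=np.roll(sq,-1,0)-sq; print('sq',sq.mean(0),np.linalg.norm(e,axis=1),np.degrees(np.arctan2(e[:,1],e[:,0]))%90)
for n,off,ps in [('scene',(140,203),[(62,10),(492,168),(457,270),(14,95)]),('side',(223,100),[(503,158),(56,27),(8,93),(475,237)])]:
    q=np.array([onz(n,np.array(u)/3+off-.33,.01)[:2] for u in ps]); print(n,q,q.mean(0)); 
    d=q[1]-q[0]+q[2]-q[3]; print(np.linalg.norm(d)/2,np.degrees(np.arctan2(d[1],d[0])))
    q=np.array([onz(n,np.array(u)/3+off-.33,.018)[:2] for u in {'scene':[(100,24),(450,153),(417,245),(50,100)],'side':[(463,142),(88,33),(42,93),(438,212)]}[n]]);print('rim',q.mean(0)); d=q[1]-q[0]+q[2]-q[3]; print(np.linalg.norm(d)/2,np.degrees(np.arctan2(d[1],d[0])))
```

```text
square [0.6458 0.1674 0.0975]
low [0.5697 0.1892 0.0815]
round [0.4947 0.2021 0.1095]
foot [0.427  0.2198 0.1235]
sq [0.6445 0.1671] [0.0399 0.0443 0.0441 0.0455] [83.595  89.0422 85.469  83.6794]
scene [[ 0.3487 -0.1253]
 [ 0.7167 -0.0659]
 [ 0.7329 -0.1503]
 [ 0.3661 -0.2074]] [ 0.5411 -0.1372]
0.37202385525033316 9.011885401224559
rim [ 0.5426 -0.1372]
0.3036861318807569 8.932572129583841
side [[ 0.3677 -0.2032]
 [ 0.7298 -0.1478]
 [ 0.7163 -0.0632]
 [ 0.3546 -0.1201]] [ 0.5421 -0.1336]
0.3662291664765652 8.818972230301322
rim [ 0.5421 -0.1333]
0.30663533430339474 9.061077958165624
```

```bash
cat >> h.py <<'E'
def plan(wps,start=None):
    """wps: (x,y,z,yawdeg); prints per-call turn z and shift x,y,z in command units, with start pose as measured or given"""
    s=env.read_state(); p=np.array(s['tcp_pos']); y=np.degrees(s['tool_rot'][2])
    if start is not None: p=np.array(start[:3]); y=start[3]
    for w in wps:
        d=np.array(w[:3])-p; dy=(w[3]-y+180)%360-180
        n=int(max(1,np.ceil(abs(dy)/34-1e-6),np.ceil(np.linalg.norm(d)/.16),np.ceil(np.abs(d).max()/.119)))
        for i in range(n):
            M=R.from_euler('xyz',[180,0,y+dy*i/n],degrees=True).as_matrix()
            t=M.T@(d/n)/.12
            print(w,'rz %.3f shift %.2f %.2f %.2f'%(-dy/n/180,*t))
        p=np.array(w[:3]); y=w[3]
E
python3 -c "
from h import *
plan([(.5,.18,.22,85)])"
```

```text
(0.5, 0.18, 0.22, 85) rz -0.157 shift -0.21 -0.50 -0.13
(0.5, 0.18, 0.22, 85) rz -0.157 shift 0.06 -0.54 -0.13
(0.5, 0.18, 0.22, 85) rz -0.157 shift 0.30 -0.45 -0.13
```

>>> {"method": "carry_out", "body": {"commands": [[[0,0,-0.157,-0.21,-0.5,-0.13,1],[0,0,-0.157,-0.21,-0.5,-0.13,1],[0,0,-0.157,-0.21,-0.5,-0.13,1],[0,0,-0.157,-0.21,-0.5,-0.13,1],[0,0,-0.157,-0.21,-0.5,-0.13,1]]]}}

```text
time_s: 0.52
tcp_pos: [0.5494, 0.0605, 0.1903]
tool_rot: [-3.142, 0.0, 0.496]
force: [0.5, -0.6, 0.0]
grip_width: 1.0
```

>>> {"method": "carry_out", "body": {"commands": [[[0,0,-0.157,0.06,-0.54,-0.13,1],[0,0,-0.157,0.06,-0.54,-0.13,1],[0,0,-0.157,0.06,-0.54,-0.13,1],[0,0,-0.157,0.06,-0.54,-0.13,1],[0,0,-0.157,0.06,-0.54,-0.13,1]]]}}

```text
time_s: 0.93
tcp_pos: [0.5252, 0.1207, 0.2058]
tool_rot: [-3.141, 0.0, 0.986]
force: [0.7, -0.3, 0.4]
grip_width: 0.999
```

>>> {"method": "carry_out", "body": {"commands": [[[0,0,-0.157,0.3,-0.45,-0.13,1],[0,0,-0.157,0.3,-0.45,-0.13,1],[0,0,-0.157,0.3,-0.45,-0.13,1],[0,0,-0.157,0.3,-0.45,-0.13,1],[0,0,-0.157,0.3,-0.45,-0.13,1]]]}}

```text
time_s: 1.35
tcp_pos: [0.5002, 0.1803, 0.2214]
tool_rot: [-3.141, 0.0, 1.477]
force: [0.0, -0.7, 1.2]
grip_width: 1.001
```

Batched calls run in order. Next, a wrist look over the row.

Run:
```python
from h import *
np.set_printoptions(precision=4,suppress=True)
im=snap('wrist','e.png'); cv2.imwrite('pics/e2.png',cv2.resize(cv2.imread('pics/e.png'),(768,576),interpolation=2))
for n,p in [('square',(.6458,.1674,.0975)),('low',(.5697,.1892,.0815)),('round',(.4947,.2021,.1095)),('foot',(.427,.2198,.1235))]: print(n,proj('wrist',p)*1.5)
```

```text
square [382.1166 446.1024]
low [401.2673 343.7652]
round [412.7989 253.7351]
foot [435.2794 144.3267]
```

View pics/e2.png

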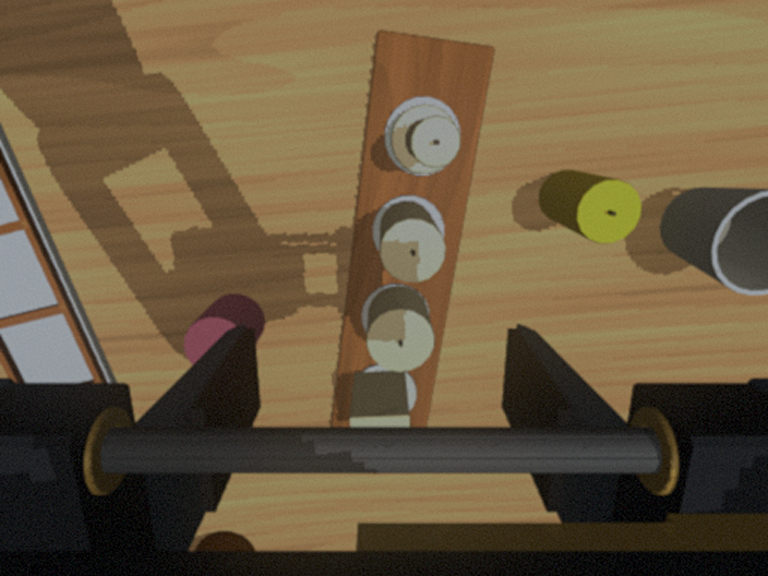

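Wrist view: the wicks are at foot (435,142), round (412,252) and low (400,342) in the enlarged picture, within 2 px of my predictions. The square is centred at about u=380, as expected. The estimates are good enough to act on.

```bash
python3 -c "
from h import *
plan([(.6455,.167,.2,85.4),(.6455,.167,.041,85.4),(.6455,.167,.19,85.4),(.4294,-.1533,.19,99),(.4294,-.1533,.045,99)])"
```

```text
(0.6455, 0.167, 0.2, 85.4) rz -0.003 shift 0.00 0.61 0.09
(0.6455, 0.167, 0.2, 85.4) rz -0.003 shift -0.00 0.61 0.09
(0.6455, 0.167, 0.041, 85.4) rz -0.000 shift 0.00 -0.00 0.66
(0.6455, 0.167, 0.041, 85.4) rz -0.000 shift 0.00 -0.00 0.66
(0.6455, 0.167, 0.19, 85.4) rz -0.000 shift 0.00 0.00 -0.62
(0.6455, 0.167, 0.19, 85.4) rz -0.000 shift 0.00 0.00 -0.62
(0.4294, -0.1533, 0.19, 99) rz -0.025 shift -0.93 -0.53 -0.00
(0.4294, -0.1533, 0.19, 99) rz -0.025 shift -0.89 -0.60 -0.00
(0.4294, -0.1533, 0.19, 99) rz -0.025 shift -0.84 -0.67 -0.00
(0.4294, -0.1533, 0.045, 99) rz 0.000 shift 0.00 -0.00 0.60
(0.4294, -0.1533, 0.045, 99) rz 0.000 shift 0.00 -0.00 0.60
```

>>> {"method": "carry_out", "body": {"commands": [[[0,0,-0.003,0,0.61,0.09,1],[0,0,-0.003,0,0.61,0.09,1],[0,0,-0.003,0,0.61,0.09,1],[0,0,-0.003,0,0.61,0.09,1]]]}}

```text
time_s: 1.73
tcp_pos: [0.5738, 0.1727, 0.2092]
tool_rot: [-3.139, 0.001, 1.482]
force: [-0.9, -0.4, -0.2]
grip_width: 1.001
```

>>> {"method": "carry_out", "body": {"commands": [[[0,0,-0.003,0,0.61,0.09,1],[0,0,-0.003,0,0.61,0.09,1],[0,0,-0.003,0,0.61,0.09,1],[0,0,-0.003,0,0.61,0.09,1],[0,0,-0.003,0,0.61,0.09,1]]]}}

```text
time_s: 2.15
tcp_pos: [0.6449, 0.1676, 0.2002]
tool_rot: [-3.14, -0.0, 1.496]
force: [0.2, -0.0, 0.6]
grip_width: 1.002
```

>>> {"method": "carry_out", "body": {"commands": [[[0,0,0,0,0,0.2,1],[0,0,0,0,0,0.4,1],[0,0,0,0,0,0.6,1],[0,0,0,0,0,0.66,1],[0,0,0,0,0,0.66,1]]]}}

```text
time_s: 2.57
tcp_pos: [0.6436, 0.1676, 0.1197]
tool_rot: [-3.138, 0.001, 1.498]
force: [-0.3, 0.5, -0.1]
grip_width: 1.0
```

>>> {"method": "carry_out", "body": {"commands": [[[0,0,0,0,0,0.2,1],[0,0,0,0,0,0.4,1],[0,0,0,0,0,0.6,1],[0,0,0,0,0,0.66,1],[0,0,0,0,0,0.66,1]]]}}

```text
time_s: 2.98
tcp_pos: [0.6452, 0.1676, 0.0413]
tool_rot: [-3.14, 0.001, 1.498]
force: [-0.6, -1.4, 0.5]
grip_width: 1.003
```

>>> {"method": "carry_out", "body": {"commands": [[[0,0,0,0,0,0,0.3],[0,0,0,0,0,0,0.3],[0,0,0,0,0,0,0.3],[0,0,0,0,0,0,0.3],[0,0,0,0,0,0,0.3]]], "newtons": 20}}

```text
time_s: 3.4
tcp_pos: [0.6467, 0.1678, 0.0427]
tool_rot: [3.14, -0.001, 1.498]
force: [0.8, -0.6, -0.1]
grip_width: 0.667
```

>>> {"method": "carry_out", "body": {"commands": [[[0,0,0,0,0,0,0.3],[0,0,0,0,0,0,0.3],[0,0,0,0,0,0,0.3],[0,0,0,0,0,0,0.3],[0,0,0,0,0,0,0.3]]]}}

```text
time_s: 3.82
tcp_pos: [0.6463, 0.1676, 0.0419]
tool_rot: [3.141, 0.0, 1.499]
force: [-0.6, -0.6, 2.2]
grip_width: 0.51
```

>>> {"method": "carry_out", "body": {"commands": [[[0,0,0,0,0,0,0.3],[0,0,0,0,0,-0.1,0.3],[0,0,0,0,0,-0.3,0.3],[0,0,0,0,0,-0.6,0.3],[0,0,0,0,0,-0.6,0.3]]]}}

```text
time_s: 4.23
tcp_pos: [0.6504, 0.1688, 0.1214]
tool_rot: [3.129, -0.004, 1.499]
force: [2.0, -0.2, 0.1]
grip_width: 0.509
```

>>> {"method": "carry_out", "body": {"commands": [[[0,0,0,0,0,-0.2,0.3],[0,0,0,0,0,-0.4,0.3],[0,0,0,0,0,-0.6,0.3],[0,0,0,0,0,-0.62,0.3],[0,0,0,0,0,-0.62,0.3]]]}}

```text
time_s: 4.65
tcp_pos: [0.647, 0.1679, 0.1896]
tool_rot: [3.138, -0.001, 1.499]
force: [0.4, -0.2, -1.2]
grip_width: 0.514
```

>>> {"method": "carry_out", "body": {"commands": [[[0,0,-0.01,-0.2,-0.1,0,0.3],[0,0,-0.015,-0.45,-0.25,0,0.3],[0,0,-0.025,-0.7,-0.4,0,0.3],[0,0,-0.025,-0.93,-0.53,0,0.3],[0,0,-0.025,-0.93,-0.53,0,0.3]]]}}

```text
time_s: 5.07
tcp_pos: [0.5697, 0.0566, 0.186]
tool_rot: [-3.134, 0.003, 1.574]
force: [0.2, -0.1, -0.5]
grip_width: 0.503
```

>>> {"method": "carry_out", "body": {"commands": [[[0,0,-0.01,-0.2,-0.15,0,0.3],[0,0,-0.015,-0.45,-0.3,0,0.3],[0,0,-0.025,-0.7,-0.45,0,0.3],[0,0,-0.025,-0.89,-0.6,0,0.3],[0,0,-0.025,-0.89,-0.6,0,0.3]]]}}

```text
time_s: 5.48
tcp_pos: [0.4989, -0.0493, 0.1863]
tool_rot: [-3.135, 0.001, 1.652]
force: [-1.1, 0.6, -2.7]
grip_width: 0.503
```

>>> {"method": "carry_out", "body": {"commands": [[[0,0,-0.01,-0.2,-0.15,0,0.3],[0,0,-0.015,-0.4,-0.35,0,0.3],[0,0,-0.025,-0.65,-0.5,0,0.3],[0,0,-0.025,-0.84,-0.67,0,0.3],[0,0,-0.025,-0.84,-0.67,0,0.3]]]}}

```text
time_s: 5.9
tcp_pos: [0.4284, -0.1561, 0.1866]
tool_rot: [-3.137, -0.0, 1.73]
force: [-0.0, -0.1, -1.9]
grip_width: 0.509
```

```bash
cat >> h.py <<'E'
def overlay(name,im,fn,C=(.542,-.1355),yaw=9.0,f=1.5):
    im=cv2.resize(im[:,:,::-1],None,fx=f,fy=f,interpolation=2)
    u=np.array([np.cos(np.radians(yaw)),np.sin(np.radians(yaw))]); v=np.array([-u[1],u[0]])
    for k in(-114,-38,38,114):
        q=[proj(name,np.append(np.array(C)+u*(k+a)/1e3+v*b/1e3,.018))*f for a,b in((-34,-34),(34,-34),(34,34),(-34,34))]
        cv2.polylines(im,[np.int32(q)],True,(0,0,255),1)
    cv2.imwrite('pics/'+fn,im)
E
python3 - <<'E'
from h import *
print(env.read_state()['tcp_pos'])
overlay('wrist',snap('wrist','f.png'),'f2.png')
plan([(.4294,-.1533,.045,99)])
E
```

```text
[ 0.42842243 -0.15607631  0.18656569]
(0.4294, -0.1533, 0.045, 99) rz 0.000 shift 0.00 -0.00 0.59
(0.4294, -0.1533, 0.045, 99) rz 0.000 shift 0.00 -0.00 0.59
```

View pics/f2.png

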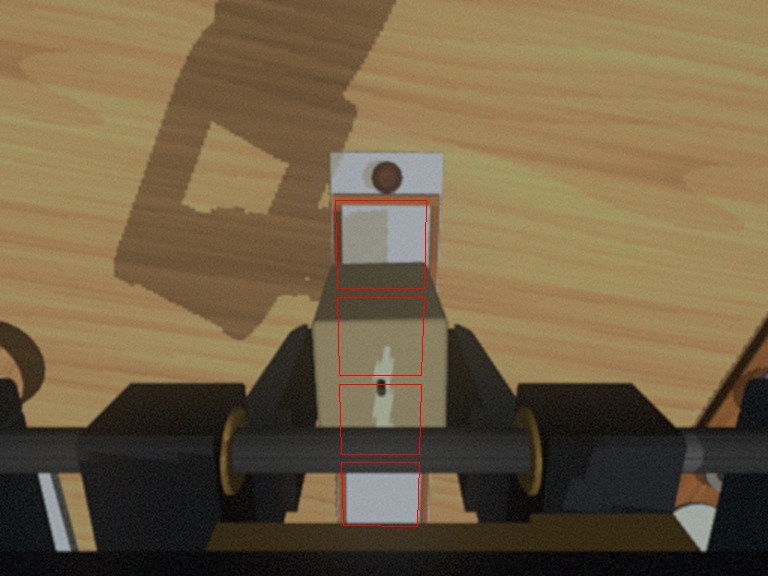

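The wrist view shows the bays about 4 px to the right of the overlay: bay 1 is centred near (386,245) and the knob is at (386,177). So the rack centre is about (0.5425,-0.1325), which gives bay 1 at (0.430,-0.1503). The square hangs straight in the jaws.

```bash
python3 -c "
from h import *
plan([(.43,-.1503,.1,99),(.43,-.1503,.039,99)])"
```

```text
(0.43, -0.1503, 0.1, 99) rz 0.001 shift 0.03 0.00 0.72
(0.43, -0.1503, 0.039, 99) rz 0.000 shift 0.00 -0.00 0.51
```

>>> {"method": "carry_out", "body": {"commands": [[[0,0,0,0.03,0.0,0.2,0.3],[0,0,0,0.03,0.0,0.4,0.3],[0,0,0,0.03,0.0,0.6,0.3],[0,0,0,0.03,0.0,0.72,0.3],[0,0,0,0.03,0.0,0.72,0.3]]]}}

```text
time_s: 6.37
tcp_pos: [0.429, -0.1476, 0.0978]
tool_rot: [-3.135, -0.005, 1.735]
force: [-0.7, 0.5, -1.5]
grip_width: 0.508
```

>>> {"method": "carry_out", "body": {"commands": [[[0,0,0,0,0,0.15,0.3],[0,0,0,0,0,0.3,0.3],[0,0,0,0,0,0.42,0.3],[0,0,0,0,0,0.51,0.3],[0,0,0,0,0,0.51,0.3]]]}}

```text
time_s: 6.78
tcp_pos: [0.4306, -0.1487, 0.039]
tool_rot: [-3.139, -0.002, 1.735]
force: [-0.1, 0.0, -1.4]
grip_width: 0.503
```

>>> {"method": "carry_out", "body": {"commands": [[[0,0,0,0,0,0,0.3],[0,0,0,0,0,0.01,0.3],[0,0,0,0,0,0.02,0.3],[0,0,0,0,0,0.02,0.3]]]}}

```text
time_s: 7.12
tcp_pos: [0.4318, -0.15, 0.0386]
tool_rot: [3.14, 0.001, 1.734]
force: [0.1, 0.1, -1.5]
grip_width: 0.506
```

>>> {"method": "carry_out", "body": {"commands": [[[0,0,0,0,0,0.005,0.3],[0,0,0,0,0,0.01,0.3],[0,0,0,0,0,0.015,0.3],[0,0,0,0,0,0.015,0.3]]]}}

```text
time_s: 7.45
tcp_pos: [0.4311, -0.15, 0.0363]
tool_rot: [3.142, 0.0, 1.734]
force: [-0.6, -0.3, -1.6]
grip_width: 0.506
```

>>> {"method": "carry_out", "body": {"commands": [[[0,0,0,0,0,0.005,0.3],[0,0,0,0,0,0.008,0.3],[0,0,0,0,0,0.008,0.3]]]}}

```text
time_s: 7.7
tcp_pos: [0.4315, -0.1502, 0.0358]
tool_rot: [3.141, 0.0, 1.734]
force: [-1.2, -0.6, 4.3]
grip_width: 0.509
```

>>> {"method": "carry_out", "body": {"commands": [[[0,0,0,0,0,0,1],[0,0,0,0,0,0,1],[0,0,0,0,0,0,1],[0,0,0,0,0,0,1],[0,0,0,0,0,0,1]]]}}

```text
time_s: 8.12
tcp_pos: [0.4311, -0.1499, 0.0351]
tool_rot: [-3.141, -0.0, 1.734]
force: [-1.2, 0.4, -0.2]
grip_width: 0.841
```

>>> {"method": "carry_out", "body": {"commands": [[[0,0,0,0,0,-0.1,1],[0,0,0,0,0,-0.3,1],[0,0,0,0,0,-0.6,1],[0,0,0,0,0,-0.9,1],[0,0,0,0,0,-0.9,1]]]}}

```text
time_s: 8.53
tcp_pos: [0.4357, -0.1517, 0.1496]
tool_rot: [3.13, 0.007, 1.734]
force: [1.2, -0.3, -0.2]
grip_width: 0.999
```

Run:
```python
from h import *
plan([(.5697,.188,.19,76.5),(.5697,.188,.036,76.5),(.5697,.188,.19,76.5),(.505,-.1384,.18,99),(.505,-.1384,.034,99)])
```

```text
(0.5697, 0.188, 0.19, 76.5) rz 0.042 shift 0.87 0.52 -0.11
(0.5697, 0.188, 0.19, 76.5) rz 0.042 shift 0.93 0.40 -0.11
(0.5697, 0.188, 0.19, 76.5) rz 0.042 shift 0.98 0.27 -0.11
(0.5697, 0.188, 0.036, 76.5) rz -0.000 shift 0.00 -0.00 0.64
(0.5697, 0.188, 0.036, 76.5) rz -0.000 shift 0.00 -0.00 0.64
(0.5697, 0.188, 0.19, 76.5) rz -0.000 shift 0.00 0.00 -0.64
(0.5697, 0.188, 0.19, 76.5) rz -0.000 shift 0.00 0.00 -0.64
(0.505, -0.1384, 0.18, 99) rz -0.042 shift -0.92 0.04 0.03
(0.505, -0.1384, 0.18, 99) rz -0.042 shift -0.92 -0.08 0.03
(0.505, -0.1384, 0.18, 99) rz -0.042 shift -0.90 -0.20 0.03
(0.505, -0.1384, 0.034, 99) rz 0.000 shift 0.00 -0.00 0.61
(0.505, -0.1384, 0.034, 99) rz 0.000 shift 0.00 -0.00 0.61
```

>>> {"method": "carry_out", "body": {"commands": [[[0,0,0.01,0.1,0.05,-0.11,1],[0,0,0.02,0.35,0.2,-0.11,1],[0,0,0.042,0.6,0.36,-0.11,1],[0,0,0.042,0.87,0.52,-0.11,1],[0,0,0.042,0.87,0.52,-0.11,1]]]}}

```text
time_s: 8.95
tcp_pos: [0.4777, -0.0319, 0.1562]
tool_rot: [3.14, -0.003, 1.607]
force: [-0.6, -0.2, 1.2]
grip_width: 1.001
```

>>> {"method": "carry_out", "body": {"commands": [[[0,0,0.01,0.25,0.1,-0.11,1],[0,0,0.02,0.5,0.2,-0.11,1],[0,0,0.042,0.75,0.3,-0.11,1],[0,0,0.042,0.93,0.4,-0.11,1],[0,0,0.042,0.93,0.4,-0.11,1]]]}}

```text
time_s: 9.37
tcp_pos: [0.5219, 0.0796, 0.1691]
tool_rot: [3.141, -0.002, 1.474]
force: [-0.3, 0.1, 0.3]
grip_width: 1.002
```

>>> {"method": "carry_out", "body": {"commands": [[[0,0,0.01,0.25,0.07,-0.11,1],[0,0,0.02,0.5,0.14,-0.11,1],[0,0,0.042,0.75,0.2,-0.11,1],[0,0,0.042,0.98,0.27,-0.11,1],[0,0,0.042,0.98,0.27,-0.11,1]]]}}

```text
time_s: 9.78
tcp_pos: [0.5657, 0.1934, 0.1818]
tool_rot: [3.141, -0.002, 1.342]
force: [0.7, 0.3, 0.5]
grip_width: 1.002
```

Run:
```python
from h import *
snap('wrist','g.png'); a=snap('scene','g1.png')
b=cv2.imread('pics/g.png')[120:300,180:380]; c=cv2.imread('pics/g1.png')[200:300,140:310]
cv2.imwrite('pics/g2.png',np.vstack([cv2.resize(b,(400,360)),cv2.resize(c,(400,235))])[:595])
for n,p in [('low',(.5697,.188,.0815)),('round',(.4947,.2021,.1095))]: print(n,(proj('wrist',p)-(180,120))*2)
plan([(.5697,.188,.036,76.5)])
```

```text
low [146.65839918 131.85265197]
round [137.95734853 -29.0102442 ]
(0.5697, 0.188, 0.036, 76.5) rz 0.001 shift -0.00 0.02 0.61
(0.5697, 0.188, 0.036, 76.5) rz 0.001 shift -0.00 0.02 0.61
```

View pics/g2.png

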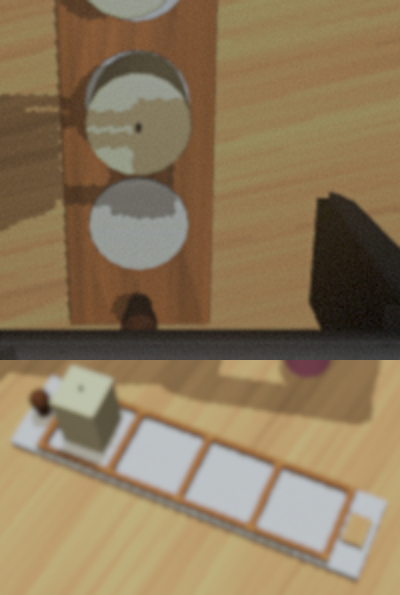

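The square stands upright in bay 1 (crop 85,410). The low candle's wick at (139,127) is close to the predicted (147,132); the arm was still settling when the picture was taken. Next, grasp the low candle.

>>> {"method": "carry_out", "body": {"commands": [[[0,0,0,0,0.02,0.2,1],[0,0,0,0,0.02,0.4,1],[0,0,0,0,0.02,0.6,1],[0,0,0,0,0.02,0.61,1],[0,0,0,0,0.02,0.61,1]]]}}

```text
time_s: 10.3
tcp_pos: [0.5653, 0.1876, 0.1087]
tool_rot: [-3.139, 0.002, 1.337]
force: [0.7, 0.1, 0.0]
grip_width: 0.995
```

>>> {"method": "carry_out", "body": {"commands": [[[0,0,0,0,0.02,0.2,1],[0,0,0,0,0.02,0.4,1],[0,0,0,0,0.02,0.6,1],[0,0,0,0,0.02,0.61,1],[0,0,0,0,0.02,0.61,1]]]}}

```text
time_s: 10.72
tcp_pos: [0.5691, 0.1883, 0.0372]
tool_rot: [-3.142, 0.0, 1.338]
force: [0.5, 0.8, 0.5]
grip_width: 0.994
```

>>> {"method": "carry_out", "body": {"commands": [[[0,0,0,0,0,0,0.3],[0,0,0,0,0,0,0.3],[0,0,0,0,0,0,0.3],[0,0,0,0,0,0,0.3],[0,0,0,0,0,0,0.3]]]}}

```text
time_s: 11.13
tcp_pos: [0.5694, 0.189, 0.0374]
tool_rot: [3.14, -0.001, 1.338]
force: [0.1, 0.5, -0.2]
grip_width: 0.661
```

>>> {"method": "carry_out", "body": {"commands": [[[0,0,0,0,0,0,0.3],[0,0,0,0,0,0,0.3],[0,0,0,0,0,0,0.3],[0,0,0,0,0,0,0.3],[0,0,0,0,0,0,0.3]]]}}

```text
time_s: 11.55
tcp_pos: [0.5691, 0.1889, 0.0368]
tool_rot: [3.141, -0.0, 1.338]
force: [-1.4, 0.3, 2.3]
grip_width: 0.547
```

>>> {"method": "carry_out", "body": {"commands": [[[0,0,0,0,0,0,0.3],[0,0,0,0,0,0,0.3],[0,0,0,0,0,0,0.3]]]}}

```text
time_s: 11.8
tcp_pos: [0.5691, 0.1889, 0.0368]
tool_rot: [3.141, -0.0, 1.338]
force: [-0.1, -0.6, 4.1]
grip_width: 0.548
```

Run:
```python
from h import *
snap('wrist','i.png'); b=cv2.imread('pics/i.png')[100:330,130:400]
cv2.imwrite('pics/i2.png',cv2.resize(b,None,fx=2,fy=2)); print(env.read_state()['grip_width'])
```

```text
0.5505360687517188
```

View pics/i2.png

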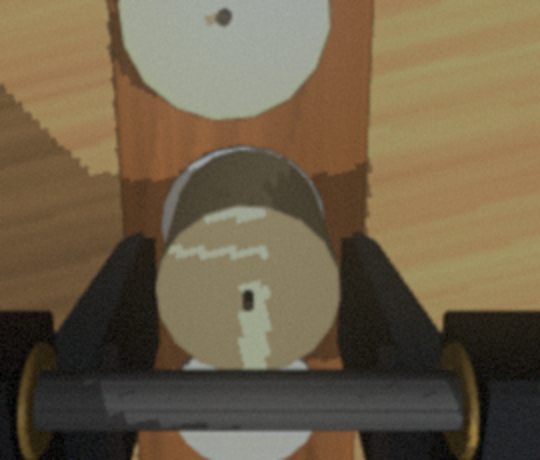

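The low candle (247,300) sits centred between the pads, so lift it.

>>> {"method": "carry_out", "body": {"commands": [[[0,0,0,0,0,-0.03,0.3],[0,0,0,0,0,-0.1,0.3],[0,0,0,0,0,-0.3,0.3],[0,0,0,0,0,-0.6,0.3],[0,0,0,0,0,-0.64,0.3]]]}}

```text
time_s: 12.27
tcp_pos: [0.5723, 0.1901, 0.1192]
tool_rot: [3.133, -0.005, 1.338]
force: [0.3, 1.0, -0.3]
grip_width: 0.55
```

>>> {"method": "carry_out", "body": {"commands": [[[0,0,0,0,0,-0.2,0.3],[0,0,0,0,0,-0.4,0.3],[0,0,0,0,0,-0.6,0.3],[0,0,0,0,0,-0.64,0.3],[0,0,0,0,0,-0.64,0.3]]]}}

```text
time_s: 12.68
tcp_pos: [0.5699, 0.1892, 0.1917]
tool_rot: [3.138, -0.002, 1.338]
force: [-0.7, 0.2, -2.0]
grip_width: 0.547
```

>>> {"method": "carry_out", "body": {"commands": [[[0,0,-0.01,-0.25,0.01,0.03,0.3],[0,0,-0.02,-0.5,0.02,0.03,0.3],[0,0,-0.04,-0.75,0.03,0.03,0.3],[0,0,-0.042,-0.92,0.04,0.03,0.3],[0,0,-0.042,-0.92,0.04,0.03,0.3]]]}}

```text
time_s: 13.1
tcp_pos: [0.546, 0.0767, 0.1843]
tool_rot: [-3.137, 0.003, 1.467]
force: [0.0, 0.2, -1.3]
grip_width: 0.548
```

>>> {"method": "carry_out", "body": {"commands": [[[0,0,-0.01,-0.25,-0.02,0.03,0.3],[0,0,-0.02,-0.5,-0.04,0.03,0.3],[0,0,-0.04,-0.75,-0.06,0.03,0.3],[0,0,-0.042,-0.92,-0.08,0.03,0.3],[0,0,-0.042,-0.92,-0.08,0.03,0.3]]]}}

```text
time_s: 13.52
tcp_pos: [0.5259, -0.0312, 0.1811]
tool_rot: [-3.138, 0.001, 1.599]
force: [-0.3, 0.1, -0.6]
grip_width: 0.551
```

>>> {"method": "carry_out", "body": {"commands": [[[0,0,-0.01,-0.25,-0.05,0.03,0.3],[0,0,-0.02,-0.5,-0.1,0.03,0.3],[0,0,-0.04,-0.75,-0.15,0.03,0.3],[0,0,-0.042,-0.9,-0.2,0.03,0.3],[0,0,-0.042,-0.9,-0.2,0.03,0.3]]]}}

```text
time_s: 13.93
tcp_pos: [0.506, -0.139, 0.1778]
tool_rot: [-3.139, -0.0, 1.731]
force: [0.7, -0.0, -0.4]
grip_width: 0.555
```

Run:
```python
from h import *
overlay('wrist',snap('wrist','j.png'),'j2.png',(.5425,-.1325)); print(env.read_state()['tcp_pos'])
plan([(.505,-.1384,.1,99),(.505,-.1384,.034,99)])
```

```text
[ 0.50647432 -0.13725689  0.17795485]
(0.505, -0.1384, 0.1, 99) rz 0.001 shift -0.01 -0.01 0.65
(0.505, -0.1384, 0.034, 99) rz 0.000 shift 0.00 -0.00 0.55
```

View pics/j2.png

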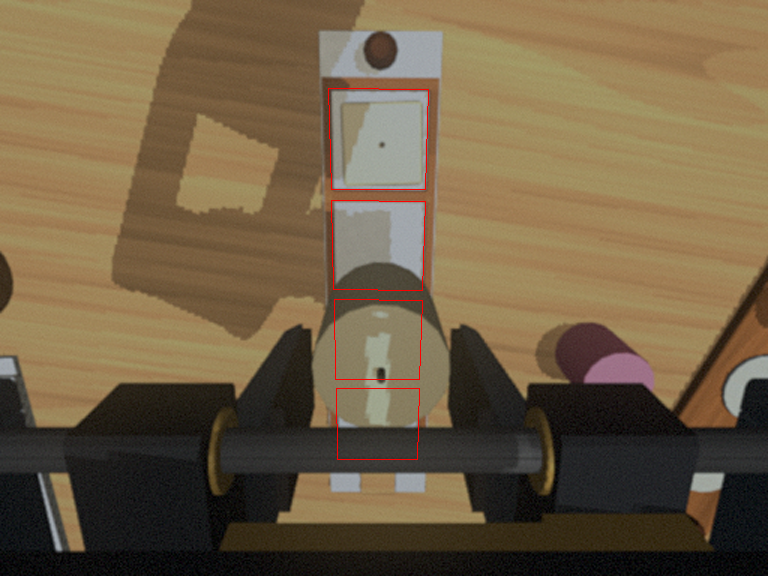

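The overlay matches the bays. The square is centred in bay 1 at (382,145), and the low candle is held square over bay 2. Next, lower it; contact should come near z=0.031.

>>> {"method": "carry_out", "body": {"commands": [[[0,0,0,-0.01,-0.01,0.2,0.3],[0,0,0,-0.01,-0.01,0.4,0.3],[0,0,0,-0.01,-0.01,0.6,0.3],[0,0,0,-0.01,-0.01,0.65,0.3],[0,0,0,-0.01,-0.01,0.65,0.3]]]}}

```text
time_s: 14.4
tcp_pos: [0.5047, -0.1366, 0.0991]
tool_rot: [-3.137, -0.003, 1.735]
force: [0.2, -0.3, -0.4]
grip_width: 0.55
```

>>> {"method": "carry_out", "body": {"commands": [[[0,0,0,0,0,0.15,0.3],[0,0,0,0,0,0.3,0.3],[0,0,0,0,0,0.45,0.3],[0,0,0,0,0,0.53,0.3],[0,0,0,0,0,0.55,0.3]]]}}

```text
time_s: 14.82
tcp_pos: [0.5059, -0.1379, 0.0347]
tool_rot: [-3.14, -0.001, 1.735]
force: [-0.7, 0.0, -1.1]
grip_width: 0.553
```

>>> {"method": "carry_out", "body": {"commands": [[[0,0,0,0,0,0.005,0.3],[0,0,0,0,0,0.01,0.3],[0,0,0,0,0,0.015,0.3],[0,0,0,0,0,0.015,0.3],[0,0,0,0,0,0.015,0.3]]]}}

```text
time_s: 15.23
tcp_pos: [0.5065, -0.1388, 0.0342]
tool_rot: [3.14, 0.001, 1.734]
force: [-0.1, -0.9, -1.0]
grip_width: 0.55
```

>>> {"method": "carry_out", "body": {"commands": [[[0,0,0,0,0,0.005,0.3],[0,0,0,0,0,0.01,0.3],[0,0,0,0,0,0.015,0.3],[0,0,0,0,0,0.015,0.3],[0,0,0,0,0,0.015,0.3]]]}}

```text
time_s: 15.65
tcp_pos: [0.5059, -0.1386, 0.0316]
tool_rot: [-3.142, -0.0, 1.734]
force: [0.6, 0.0, -1.5]
grip_width: 0.548
```

>>> {"method": "carry_out", "body": {"commands": [[[0,0,0,0,0,0.003,0.3],[0,0,0,0,0,0.006,0.3],[0,0,0,0,0,0.008,0.3],[0,0,0,0,0,0.008,0.3]]]}}

```text
time_s: 15.98
tcp_pos: [0.5061, -0.1387, 0.0308]
tool_rot: [3.141, 0.0, 1.734]
force: [0.3, 0.2, -0.7]
grip_width: 0.551
```

>>> {"method": "carry_out", "body": {"commands": [[[0,0,0,0,0,0.003,0.3],[0,0,0,0,0,0.006,0.3],[0,0,0,0,0,0.008,0.3],[0,0,0,0,0,0.008,0.3]]]}}

```text
time_s: 16.32
tcp_pos: [0.5062, -0.1388, 0.0307]
tool_rot: [3.141, 0.001, 1.734]
force: [-1.6, -0.1, 5.8]
grip_width: 0.552
```

>>> {"method": "carry_out", "body": {"commands": [[[0,0,0,0,0,0,1],[0,0,0,0,0,0,1],[0,0,0,0,0,0,1],[0,0,0,0,0,0,1],[0,0,0,0,0,0,1]]]}}

```text
time_s: 16.73
tcp_pos: [0.5059, -0.1386, 0.0296]
tool_rot: [-3.141, -0.0, 1.734]
force: [0.5, -0.3, 0.2]
grip_width: 0.882
```

>>> {"method": "carry_out", "body": {"commands": [[[0,0,0,0,0,-0.1,1],[0,0,0,0,0,-0.3,1],[0,0,0,0,0,-0.6,1],[0,0,0,0,0,-0.95,1],[0,0,0,0,0,-1,1]]]}}

```text
time_s: 17.15
tcp_pos: [0.51, -0.1398, 0.1564]
tool_rot: [3.13, 0.005, 1.734]
force: [0.7, -0.2, 0.6]
grip_width: 0.997
```

Run:
```python
from h import *
plan([(.4947,.202,.19,76.5),(.4947,.202,.051,76.5),(.4947,.202,.195,76.5),(.58,-.1266,.195,99),(.58,-.1266,.12,99),(.58,-.1266,.05,99)])
```

```text
(0.4947, 0.202, 0.19, 76.5) rz 0.042 shift 0.94 0.11 -0.09
(0.4947, 0.202, 0.19, 76.5) rz 0.042 shift 0.95 -0.01 -0.09
(0.4947, 0.202, 0.19, 76.5) rz 0.042 shift 0.94 -0.14 -0.09
(0.4947, 0.202, 0.051, 76.5) rz -0.000 shift 0.00 -0.00 0.58
(0.4947, 0.202, 0.051, 76.5) rz -0.000 shift 0.00 -0.00 0.58
(0.4947, 0.202, 0.195, 76.5) rz -0.000 shift 0.00 0.00 -0.60
(0.4947, 0.202, 0.195, 76.5) rz -0.000 shift 0.00 0.00 -0.60
(0.58, -0.1266, 0.195, 99) rz -0.042 shift -0.83 0.44 0.00
(0.58, -0.1266, 0.195, 99) rz -0.042 shift -0.88 0.33 0.00
(0.58, -0.1266, 0.195, 99) rz -0.042 shift -0.92 0.21 0.00
(0.58, -0.1266, 0.12, 99) rz 0.000 shift 0.00 -0.00 0.63
(0.58, -0.1266, 0.05, 99) rz 0.000 shift 0.00 -0.00 0.58
```

>>> {"method": "carry_out", "body": {"commands": [[[0,0,0.01,0.15,0.02,-0.09,1],[0,0,0.02,0.4,0.05,-0.09,1],[0,0,0.042,0.7,0.08,-0.09,1],[0,0,0.042,0.94,0.11,-0.09,1],[0,0,0.042,0.94,0.11,-0.09,1]]]}}

```text
time_s: 17.57
tcp_pos: [0.4999, -0.021, 0.1604]
tool_rot: [-3.141, -0.002, 1.606]
force: [-1.4, -0.0, -0.3]
grip_width: 1.002
```

>>> {"method": "carry_out", "body": {"commands": [[[0,0,0.01,0.25,0,-0.09,1],[0,0,0.02,0.5,0,-0.09,1],[0,0,0.042,0.75,-0.01,-0.09,1],[0,0,0.042,0.95,-0.01,-0.09,1],[0,0,0.042,0.95,-0.01,-0.09,1]]]}}

```text
time_s: 17.98
tcp_pos: [0.4958, 0.0918, 0.1711]
tool_rot: [-3.141, -0.002, 1.474]
force: [-0.6, 0.0, 0.2]
grip_width: 0.997
```

>>> {"method": "carry_out", "body": {"commands": [[[0,0,0.01,0.25,-0.04,-0.09,1],[0,0,0.02,0.5,-0.08,-0.09,1],[0,0,0.042,0.75,-0.11,-0.09,1],[0,0,0.042,0.94,-0.14,-0.09,1],[0,0,0.042,0.94,-0.14,-0.09,1]]]}}

```text
time_s: 18.4
tcp_pos: [0.4907, 0.2053, 0.1817]
tool_rot: [-3.141, -0.001, 1.342]
force: [-0.3, 0.4, -0.5]
grip_width: 1.0
```

Run:
```python
from h import *
import time
env.snapshot('scene');env.snapshot('scene')
im=snap('wrist','k.png'); print(env.read_state()['tcp_pos'])
for n,p in [('round',(.4947,.2021,.1095)),('foot',(.427,.2198,.1235))]:
    q=proj('wrist',p); u,v=np.int32(q); g=im[v-12:v+13,u-12:u+13].sum(2).astype(float); 
    y,x=np.nonzero(g<g.min()+60); print(n,q,u-12+x.mean(),v-12+y.mean(),len(x))
plan([(.4947,.202,.051,76.5)])
```

```text
[0.49056696 0.20155609 0.18177803]
round [255.1371797  192.50840651] 254.14285714285714 191.14285714285714 7
foot [257.44513009 111.92295983] 256.6 109.8 5
(0.4947, 0.202, 0.051, 76.5) rz 0.001 shift 0.01 0.02 0.54
(0.4947, 0.202, 0.051, 76.5) rz 0.001 shift 0.01 0.02 0.54
```

The wrist check finds the round and footed wicks within about 1.5 mm of the estimates. Next, grasp the round candle.

>>> {"method": "carry_out", "body": {"commands": [[[0,0,0,0.01,0.01,0.2,1],[0,0,0,0.01,0.01,0.4,1],[0,0,0,0.01,0.01,0.54,1],[0,0,0,0.01,0.01,0.54,1],[0,0,0,0.01,0.01,0.54,1]]]}}

```text
time_s: 18.97
tcp_pos: [0.4918, 0.202, 0.117]
tool_rot: [-3.14, 0.001, 1.337]
force: [0.5, 1.2, 0.7]
grip_width: 0.996
```

>>> {"method": "carry_out", "body": {"commands": [[[0,0,0,0,0.01,0.2,1],[0,0,0,0,0.01,0.4,1],[0,0,0,0,0.01,0.54,1],[0,0,0,0,0.01,0.54,1],[0,0,0,0,0.01,0.54,1]]]}}

```text
time_s: 19.38
tcp_pos: [0.4939, 0.203, 0.0535]
tool_rot: [3.141, -0.0, 1.338]
force: [-0.1, -0.3, 0.8]
grip_width: 1.003
```

>>> {"method": "carry_out", "body": {"commands": [[[0,0,0,0,0,0,0.3],[0,0,0,0,0,0,0.3],[0,0,0,0,0,0,0.3],[0,0,0,0,0,0,0.3],[0,0,0,0,0,0,0.3]]]}}

```text
time_s: 19.8
tcp_pos: [0.4934, 0.2034, 0.0532]
tool_rot: [3.141, -0.001, 1.338]
force: [0.3, 0.3, 1.3]
grip_width: 0.665
```

>>> {"method": "carry_out", "body": {"commands": [[[0,0,0,0,0,0,0.3],[0,0,0,0,0,0,0.3],[0,0,0,0,0,0,0.3],[0,0,0,0,0,0,0.3],[0,0,0,0,0,0,0.3]]]}}

```text
time_s: 20.22
tcp_pos: [0.4931, 0.2032, 0.0526]
tool_rot: [3.141, 0.0, 1.338]
force: [0.4, -0.9, 1.4]
grip_width: 0.475
```

>>> {"method": "carry_out", "body": {"commands": [[[0,0,0,0,0,0,0.3],[0,0,0,0,0,0,0.3],[0,0,0,0,0,0,0.3]]]}}

```text
time_s: 20.47
tcp_pos: [0.4931, 0.2032, 0.0526]
tool_rot: [3.142, 0.0, 1.338]
force: [-0.1, -0.9, 1.9]
grip_width: 0.476
```

>>> {"method": "carry_out", "body": {"commands": [[[0,0,0,0,0,-0.03,0.3],[0,0,0,0,0,-0.1,0.3],[0,0,0,0,0,-0.3,0.3],[0,0,0,0,0,-0.6,0.3],[0,0,0,0,0,-0.6,0.3]]]}}

```text
time_s: 20.88
tcp_pos: [0.4973, 0.205, 0.1312]
tool_rot: [3.131, -0.007, 1.338]
force: [1.5, 0.3, -1.3]
grip_width: 0.48
```

>>> {"method": "carry_out", "body": {"commands": [[[0,0,0,0,0,-0.2,0.3],[0,0,0,0,0,-0.4,0.3],[0,0,0,0,0,-0.6,0.3],[0,0,0,0,0,-0.6,0.3],[0,0,0,0,0,-0.6,0.3]]]}}

```text
time_s: 21.3
tcp_pos: [0.4937, 0.2036, 0.1977]
tool_rot: [3.139, -0.002, 1.338]
force: [0.3, -0.1, -1.9]
grip_width: 0.476
```

>>> {"method": "carry_out", "body": {"commands": [[[0,0,-0.01,-0.2,0.1,0,0.3],[0,0,-0.02,-0.4,0.2,0,0.3],[0,0,-0.04,-0.65,0.33,0,0.3],[0,0,-0.042,-0.83,0.44,0,0.3],[0,0,-0.042,-0.83,0.44,0,0.3]]]}}

```text
time_s: 21.72
tcp_pos: [0.5215, 0.09, 0.1945]
tool_rot: [-3.139, 0.003, 1.467]
force: [1.0, 0.1, -1.5]
grip_width: 0.479
```

>>> {"method": "carry_out", "body": {"commands": [[[0,0,-0.01,-0.2,0.08,0,0.3],[0,0,-0.02,-0.45,0.16,0,0.3],[0,0,-0.04,-0.7,0.25,0,0.3],[0,0,-0.042,-0.88,0.33,0,0.3],[0,0,-0.042,-0.88,0.33,0,0.3]]]}}

```text
time_s: 22.13
tcp_pos: [0.5505, -0.0184, 0.1945]
tool_rot: [-3.139, 0.002, 1.599]
force: [-0.3, 0.8, -1.5]
grip_width: 0.477
```

>>> {"method": "carry_out", "body": {"commands": [[[0,0,-0.01,-0.25,0.05,0,0.3],[0,0,-0.02,-0.5,0.1,0,0.3],[0,0,-0.04,-0.75,0.16,0,0.3],[0,0,-0.042,-0.92,0.21,0,0.3],[0,0,-0.042,-0.92,0.21,0,0.3]]]}}

```text
time_s: 22.55
tcp_pos: [0.5793, -0.1271, 0.1946]
tool_rot: [-3.14, 0.001, 1.731]
force: [0.0, -0.2, -0.7]
grip_width: 0.477
```

Run:
```python
from h import *
env.snapshot('scene')
overlay('wrist',snap('wrist','l.png'),'l2.png',(.5425,-.1325)); print(env.read_state()['tcp_pos'])
plan([(.58,-.1266,.11,99),(.58,-.1266,.05,99)])
```

```text
[ 0.57816313 -0.12368915  0.19489082]
(0.58, -0.1266, 0.11, 99) rz 0.002 shift -0.03 0.01 0.71
(0.58, -0.1266, 0.05, 99) rz 0.000 shift 0.00 -0.00 0.50
```

View pics/l2.png

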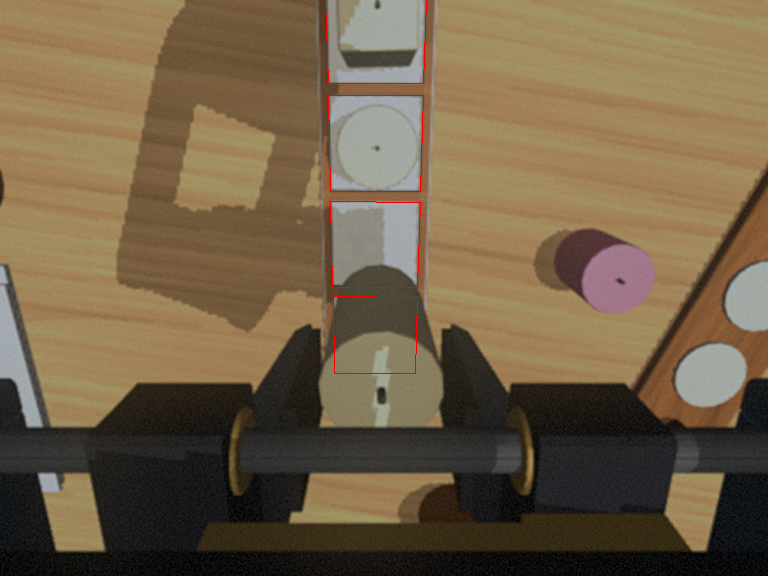

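The low candle is centred in bay 2 at (377,148). The round is held upright over bay 3. Next, lower it; contact should come near 0.0466.

>>> {"method": "carry_out", "body": {"commands": [[[0,0,0,-0.02,0.01,0.2,0.3],[0,0,0,-0.02,0.01,0.4,0.3],[0,0,0,-0.02,0.01,0.6,0.3],[0,0,0,-0.02,0.01,0.7,0.3],[0,0,0,-0.02,0.01,0.7,0.3]]]}}

```text
time_s: 23.07
tcp_pos: [0.5773, -0.1239, 0.1087]
tool_rot: [-3.134, -0.004, 1.735]
force: [-1.3, 0.3, -1.2]
grip_width: 0.477
```

>>> {"method": "carry_out", "body": {"commands": [[[0,0,0,0,0,0.15,0.3],[0,0,0,0,0,0.3,0.3],[0,0,0,0,0,0.43,0.3],[0,0,0,0,0,0.5,0.3],[0,0,0,0,0,0.5,0.3]]]}}

```text
time_s: 23.48
tcp_pos: [0.5794, -0.1253, 0.0513]
tool_rot: [-3.139, -0.002, 1.735]
force: [-0.5, -0.3, -1.7]
grip_width: 0.477
```

>>> {"method": "carry_out", "body": {"commands": [[[0,0,0,0,0,0.005,0.3],[0,0,0,0,0,0.01,0.3],[0,0,0,0,0,0.01,0.3],[0,0,0,0,0,0.01,0.3]]]}}

```text
time_s: 23.82
tcp_pos: [0.5812, -0.1267, 0.0524]
tool_rot: [3.14, 0.001, 1.734]
force: [0.4, 1.0, -0.6]
grip_width: 0.479
```

>>> {"method": "carry_out", "body": {"commands": [[[0,0,0,0,0,0.01,0.3],[0,0,0,0,0,0.02,0.3],[0,0,0,0,0,0.03,0.3],[0,0,0,0,0,0.03,0.3],[0,0,0,0,0,0.03,0.3]]]}}

```text
time_s: 24.23
tcp_pos: [0.5804, -0.1266, 0.0476]
tool_rot: [-3.141, -0.0, 1.734]
force: [-0.5, 0.2, -2.4]
grip_width: 0.477
```

>>> {"method": "carry_out", "body": {"commands": [[[0,0,0,0,0,0.004,0.3],[0,0,0,0,0,0.008,0.3],[0,0,0,0,0,0.01,0.3],[0,0,0,0,0,0.01,0.3]]]}}

```text
time_s: 24.57
tcp_pos: [0.5807, -0.1266, 0.0467]
tool_rot: [3.141, 0.0, 1.734]
force: [-1.2, -0.3, -1.2]
grip_width: 0.483
```

>>> {"method": "carry_out", "body": {"commands": [[[0,0,0,0,0,0.004,0.3],[0,0,0,0,0,0.008,0.3],[0,0,0,0,0,0.008,0.3],[0,0,0,0,0,0.008,0.3]]]}}

```text
time_s: 24.9
tcp_pos: [0.5811, -0.1267, 0.0465]
tool_rot: [3.14, 0.0, 1.734]
force: [-0.7, 0.5, 5.6]
grip_width: 0.473
```

>>> {"method": "carry_out", "body": {"commands": [[[0,0,0,0,0,0,1],[0,0,0,0,0,0,1],[0,0,0,0,0,0,1],[0,0,0,0,0,0,1],[0,0,0,0,0,0,1]]]}}

```text
time_s: 25.32
tcp_pos: [0.5804, -0.1265, 0.0453]
tool_rot: [-3.141, -0.0, 1.734]
force: [-0.8, -0.1, 0.4]
grip_width: 0.809
```

>>> {"method": "carry_out", "body": {"commands": [[[0,0,0,0,0,-0.1,1],[0,0,0,0,0,-0.3,1],[0,0,0,0,0,-0.6,1],[0,0,0,0,0,-0.95,1],[0,0,0,0,0,-1,1]]]}}

```text
time_s: 25.73
tcp_pos: [0.5845, -0.1276, 0.1729]
tool_rot: [3.13, 0.005, 1.734]
force: [1.1, -0.5, 1.2]
grip_width: 0.997
```

Run:
```python
from h import *
plan([(.4258,.2195,.2,76.5),(.4258,.2195,.061,76.5),(.4258,.2195,.205,76.5),(.655,-.1147,.205,99),(.655,-.1147,.12,99),(.655,-.1147,.06,99)])
```

```text
(0.4258, 0.2195, 0.2, 76.5) rz 0.042 shift 1.02 -0.28 -0.08
(0.4258, 0.2195, 0.2, 76.5) rz 0.042 shift 0.98 -0.41 -0.08
(0.4258, 0.2195, 0.2, 76.5) rz 0.042 shift 0.91 -0.54 -0.08
(0.4258, 0.2195, 0.061, 76.5) rz -0.000 shift 0.00 -0.00 0.58
(0.4258, 0.2195, 0.061, 76.5) rz -0.000 shift 0.00 -0.00 0.58
(0.4258, 0.2195, 0.205, 76.5) rz -0.000 shift 0.00 0.00 -0.60
(0.4258, 0.2195, 0.205, 76.5) rz -0.000 shift 0.00 0.00 -0.60
(0.655, -0.1147, 0.205, 99) rz -0.042 shift -0.75 0.84 0.00
(0.655, -0.1147, 0.205, 99) rz -0.042 shift -0.86 0.73 0.00
(0.655, -0.1147, 0.205, 99) rz -0.042 shift -0.94 0.61 0.00
(0.655, -0.1147, 0.12, 99) rz 0.000 shift 0.00 -0.00 0.71
(0.655, -0.1147, 0.06, 99) rz 0.000 shift 0.00 -0.00 0.50
```

>>> {"method": "carry_out", "body": {"commands": [[[0,0,0.01,0.15,-0.04,-0.08,1],[0,0,0.02,0.4,-0.11,-0.08,1],[0,0,0.04,0.7,-0.2,-0.08,1],[0,0,0.042,1,-0.28,-0.08,1],[0,0,0.042,1,-0.28,-0.08,1]]]}}

```text
time_s: 26.15
tcp_pos: [0.5248, -0.0089, 0.1753]
tool_rot: [-3.14, -0.003, 1.606]
force: [0.2, -0.4, 0.4]
grip_width: 0.997
```

>>> {"method": "carry_out", "body": {"commands": [[[0,0,0.01,0.25,-0.1,-0.08,1],[0,0,0.02,0.5,-0.2,-0.08,1],[0,0,0.04,0.75,-0.3,-0.08,1],[0,0,0.042,0.98,-0.41,-0.08,1],[0,0,0.042,0.98,-0.41,-0.08,1]]]}}

```text
time_s: 26.57
tcp_pos: [0.4728, 0.1058, 0.1849]
tool_rot: [-3.14, -0.002, 1.474]
force: [-0.3, -0.3, -0.2]
grip_width: 0.997
```

>>> {"method": "carry_out", "body": {"commands": [[[0,0,0.01,0.25,-0.15,-0.08,1],[0,0,0.02,0.5,-0.3,-0.08,1],[0,0,0.04,0.75,-0.43,-0.08,1],[0,0,0.042,0.92,-0.54,-0.08,1],[0,0,0.042,0.92,-0.54,-0.08,1]]]}}

```text
time_s: 26.98
tcp_pos: [0.4205, 0.2215, 0.1944]
tool_rot: [-3.141, -0.001, 1.342]
force: [0.4, 0.1, -0.0]
grip_width: 0.999
```

Run:
```python
from h import *
env.snapshot('scene');env.snapshot('scene')
im=snap('wrist','m.png'); print(env.read_state()['tcp_pos'])
for n,p in [('foot',(.4258,.2195,.1235))]:
    q=proj('wrist',p); u,v=np.int32(q); g=im[v-9:v+10,u-9:u+10].sum(2).astype(float); 
    y,x=np.nonzero(g<g.min()+60); w=(u-9+x.mean(),v-9+y.mean()); print(n,q,w,len(x),onz('wrist',w,.1235))
plan([(.4258,.2195,.061,76.5)])
```

```text
[0.42211833 0.21810991 0.19433119]
foot [255.90798571 192.24741015] (np.float64(255.57142857142858), np.float64(192.28571428571428)) 7 [0.42576697 0.21920622 0.1235    ]
(0.4258, 0.2195, 0.061, 76.5) rz 0.001 shift 0.01 0.01 0.56
(0.4258, 0.2195, 0.061, 76.5) rz 0.001 shift 0.01 0.01 0.56
```

The wick is 0.3 mm from the estimate. Next, grasp the footed candle's column.

>>> {"method": "carry_out", "body": {"commands": [[[0,0,0,0.01,0.01,0.2,1],[0,0,0,0.01,0.01,0.4,1],[0,0,0,0.01,0.01,0.55,1],[0,0,0,0.01,0.01,0.55,1],[0,0,0,0.01,0.01,0.55,1]]]}}

```text
time_s: 27.55
tcp_pos: [0.4233, 0.2183, 0.128]
tool_rot: [-3.141, 0.001, 1.337]
force: [0.7, -0.8, 0.8]
grip_width: 1.003
```

>>> {"method": "carry_out", "body": {"commands": [[[0,0,0,0.01,0.01,0.2,1],[0,0,0,0.01,0.01,0.4,1],[0,0,0,0.01,0.01,0.55,1],[0,0,0,0.01,0.01,0.55,1],[0,0,0,0.01,0.01,0.55,1]]]}}

```text
time_s: 27.97
tcp_pos: [0.4254, 0.2203, 0.0633]
tool_rot: [3.141, -0.0, 1.338]
force: [0.2, -0.2, 1.2]
grip_width: 0.999
```

>>> {"method": "carry_out", "body": {"commands": [[[0,0,0,0,0,0,0.15],[0,0,0,0,0,0,0.15],[0,0,0,0,0,0,0.15],[0,0,0,0,0,0,0.15],[0,0,0,0,0,0,0.15]]]}}

```text
time_s: 28.38
tcp_pos: [0.4249, 0.2206, 0.0631]
tool_rot: [3.14, -0.001, 1.338]
force: [0.1, -0.5, -0.5]
grip_width: 0.668
```

>>> {"method": "carry_out", "body": {"commands": [[[0,0,0,0,0,0,0.15],[0,0,0,0,0,0,0.15],[0,0,0,0,0,0,0.15],[0,0,0,0,0,0,0.15],[0,0,0,0,0,0,0.15]]]}}

```text
time_s: 28.8
tcp_pos: [0.4244, 0.2204, 0.0624]
tool_rot: [-3.142, 0.0, 1.338]
force: [-0.6, 0.3, 0.4]
grip_width: 0.318
```

>>> {"method": "carry_out", "body": {"commands": [[[0,0,0,0,0,0,0.15],[0,0,0,0,0,0,0.15],[0,0,0,0,0,0,0.15],[0,0,0,0,0,0,0.15],[0,0,0,0,0,0,0.15]]]}}

```text
time_s: 29.22
tcp_pos: [0.4245, 0.2204, 0.0624]
tool_rot: [-3.142, 0.0, 1.338]
force: [0.2, -0.0, -1.4]
grip_width: 0.323
```

>>> {"method": "carry_out", "body": {"commands": [[[0,0,0,0,0,-0.03,0.15],[0,0,0,0,0,-0.1,0.15],[0,0,0,0,0,-0.3,0.15],[0,0,0,0,0,-0.6,0.15],[0,0,0,0,0,-0.6,0.15]]]}}

```text
time_s: 29.63
tcp_pos: [0.4286, 0.2225, 0.1409]
tool_rot: [3.132, -0.008, 1.338]
force: [0.7, 0.8, -0.3]
grip_width: 0.321
```

>>> {"method": "carry_out", "body": {"commands": [[[0,0,0,0,0,-0.2,0.15],[0,0,0,0,0,-0.4,0.15],[0,0,0,0,0,-0.6,0.15],[0,0,0,0,0,-0.6,0.15],[0,0,0,0,0,-0.6,0.15]]]}}

```text
time_s: 30.05
tcp_pos: [0.4252, 0.2208, 0.2079]
tool_rot: [3.139, -0.002, 1.338]
force: [0.2, 0.4, -1.0]
grip_width: 0.322
```

>>> {"method": "carry_out", "body": {"commands": [[[0,0,-0.01,-0.15,0.17,0,0.15],[0,0,-0.02,-0.35,0.4,0,0.15],[0,0,-0.04,-0.55,0.62,0,0.15],[0,0,-0.042,-0.75,0.84,0,0.15],[0,0,-0.042,-0.75,0.84,0,0.15]]]}}

```text
time_s: 30.47
tcp_pos: [0.5041, 0.1049, 0.2046]
tool_rot: [-3.141, 0.004, 1.466]
force: [-0.3, 0.6, -0.6]
grip_width: 0.329
```

>>> {"method": "carry_out", "body": {"commands": [[[0,0,-0.01,-0.2,0.17,0,0.15],[0,0,-0.02,-0.4,0.34,0,0.15],[0,0,-0.04,-0.65,0.55,0,0.15],[0,0,-0.042,-0.86,0.73,0,0.15],[0,0,-0.042,-0.86,0.73,0,0.15]]]}}

```text
time_s: 30.88
tcp_pos: [0.5808, -0.0063, 0.2042]
tool_rot: [-3.141, 0.003, 1.598]
force: [-0.5, -0.3, -0.7]
grip_width: 0.322
```

>>> {"method": "carry_out", "body": {"commands": [[[0,0,-0.01,-0.2,0.13,0,0.15],[0,0,-0.02,-0.45,0.29,0,0.15],[0,0,-0.04,-0.7,0.45,0,0.15],[0,0,-0.042,-0.94,0.61,0,0.15],[0,0,-0.042,-0.94,0.61,0,0.15]]]}}

```text
time_s: 31.3
tcp_pos: [0.6573, -0.1168, 0.2035]
tool_rot: [-3.14, 0.002, 1.73]
force: [-1.2, -0.1, -0.9]
grip_width: 0.321
```

Run:
```python
from h import *
env.snapshot('scene');env.snapshot('scene')
overlay('wrist',snap('wrist','n.png'),'n2.png',(.5425,-.1325)); print(env.read_state()['tcp_pos'])
plan([(.655,-.1147,.12,99),(.655,-.1147,.06,99)])
```

```text
[ 0.65431719 -0.11143308  0.20477002]
(0.655, -0.1147, 0.12, 99) rz 0.002 shift -0.03 0.00 0.71
(0.655, -0.1147, 0.06, 99) rz 0.000 shift 0.00 -0.00 0.50
```

View pics/n2.png

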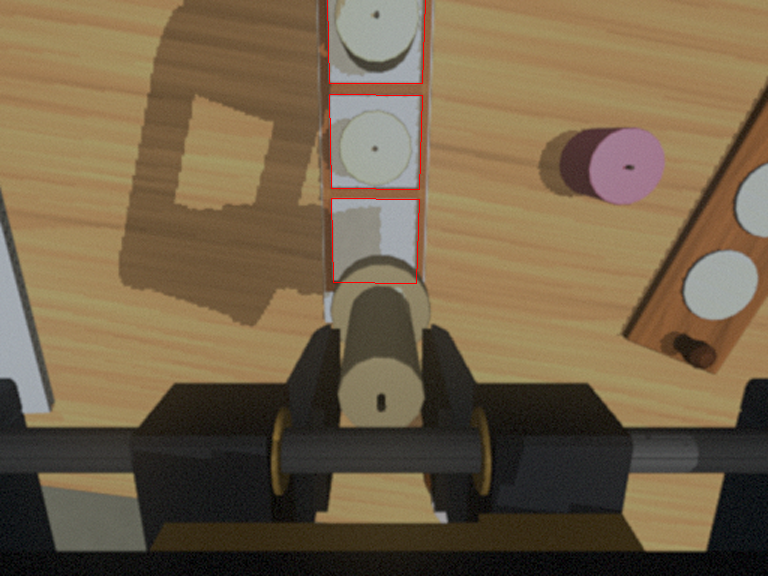

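The round is centred in bay 3 at (375,148). The footed candle hangs straight over bay 4. Next, lower it.

>>> {"method": "carry_out", "body": {"commands": [[[0,0,0,-0.02,0,0.2,0.15],[0,0,0,-0.02,0,0.4,0.15],[0,0,0,-0.02,0,0.6,0.15],[0,0,0,-0.02,0,0.7,0.15],[0,0,0,-0.02,0,0.7,0.15]]]}}

```text
time_s: 31.87
tcp_pos: [0.6523, -0.1122, 0.1188]
tool_rot: [-3.134, -0.003, 1.736]
force: [-0.4, 0.0, -1.3]
grip_width: 0.321
```

>>> {"method": "carry_out", "body": {"commands": [[[0,0,0,0,0,0.15,0.15],[0,0,0,0,0,0.3,0.15],[0,0,0,0,0,0.43,0.15],[0,0,0,0,0,0.5,0.15],[0,0,0,0,0,0.5,0.15]]]}}

```text
time_s: 32.28
tcp_pos: [0.6544, -0.1134, 0.0614]
tool_rot: [-3.139, -0.001, 1.735]
force: [-0.6, 0.6, -0.8]
grip_width: 0.328
```

>>> {"method": "carry_out", "body": {"commands": [[[0,0,0,0,0,0.005,0.15],[0,0,0,0,0,0.01,0.15],[0,0,0,0,0,0.01,0.15],[0,0,0,0,0,0.01,0.15]]]}}

```text
time_s: 32.62
tcp_pos: [0.6564, -0.1147, 0.0624]
tool_rot: [3.14, 0.001, 1.734]
force: [0.5, -0.1, -0.5]
grip_width: 0.322
```

>>> {"method": "carry_out", "body": {"commands": [[[0,0,0,0,0,0.01,0.15],[0,0,0,0,0,0.02,0.15],[0,0,0,0,0,0.03,0.15],[0,0,0,0,0,0.03,0.15],[0,0,0,0,0,0.03,0.15]]]}}

```text
time_s: 33.03
tcp_pos: [0.6556, -0.1146, 0.0575]
tool_rot: [-3.141, -0.0, 1.734]
force: [-0.2, -0.1, -0.5]
grip_width: 0.322
```

>>> {"method": "carry_out", "body": {"commands": [[[0,0,0,0,0,0.004,0.15],[0,0,0,0,0,0.008,0.15],[0,0,0,0,0,0.01,0.15],[0,0,0,0,0,0.01,0.15]]]}}

```text
time_s: 33.37
tcp_pos: [0.6558, -0.1146, 0.0564]
tool_rot: [3.141, 0.0, 1.734]
force: [0.5, -0.7, -0.3]
grip_width: 0.319
```

>>> {"method": "carry_out", "body": {"commands": [[[0,0,0,0,0,0.004,0.15],[0,0,0,0,0,0.006,0.15],[0,0,0,0,0,0.006,0.15],[0,0,0,0,0,0.006,0.15]]]}}

```text
time_s: 33.7
tcp_pos: [0.656, -0.1147, 0.0563]
tool_rot: [3.141, 0.0, 1.734]
force: [0.0, -0.4, 4.4]
grip_width: 0.323
```

Contact felt. Next, release, rise and check.

>>> {"method": "carry_out", "body": {"commands": [[[0,0,0,0,0,0,1],[0,0,0,0,0,0,1],[0,0,0,0,0,0,1],[0,0,0,0,0,0,1],[0,0,0,0,0,0,1]]]}}

```text
time_s: 34.12
tcp_pos: [0.6556, -0.1146, 0.0554]
tool_rot: [-3.141, -0.0, 1.734]
force: [-0.2, 0.0, 0.4]
grip_width: 0.657
```

>>> {"method": "carry_out", "body": {"commands": [[[0,0,0,0,0,0,1],[0,0,0,0,0,-0.2,1],[0,0,0,0,0,-0.5,1],[0,0,0,0,0,-0.8,1],[0,0,0,0,0,-1,1]]]}}

```text
time_s: 34.53
tcp_pos: [0.6569, -0.1148, 0.1793]
tool_rot: [3.138, 0.001, 1.734]
force: [0.9, -0.5, 0.4]
grip_width: 0.993
```

>>> {"method": "carry_out", "body": {"commands": [[[0,0,0,0,-0.2,-0.2,1],[0,0,0,0.2,-0.5,-0.3,1],[0,0,0,0.5,-0.7,-0.3,1],[0,0,0,0.7,-0.7,-0.3,1],[0,0,0,0.7,-0.7,-0.3,1]]]}}

```text
time_s: 34.95
tcp_pos: [0.5569, -0.0417, 0.2129]
tool_rot: [3.141, -0.002, 1.737]
force: [0.4, -0.2, -0.7]
grip_width: 0.999
```

Run:
```python
from h import *
snap('scene','o1.png'); snap('side','o2.png')
a=cv2.imread('pics/o1.png')[150:310,120:330]; b=cv2.imread('pics/o2.png')[70:200,210:410]
cv2.imwrite('pics/o.png',np.vstack([cv2.resize(a,(420,320),interpolation=2),cv2.resize(b,(420,273),interpolation=2)]))
```

```text
(no output)
```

View pics/o.png

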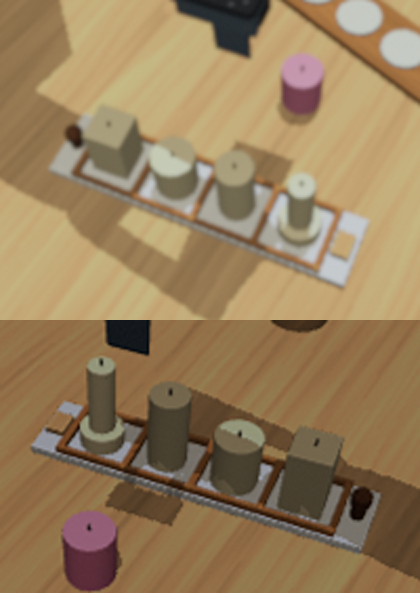

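Both views show square, low, round and footed in order from the rack's knob, all upright and each within its own bay. The pink candle has not moved. Handing in.

```bash
python3 -c "
from h import *
print(env.sign_off())"
```

```text
the job is handed in; nothing more can be done
None
```

All four candles are in the packing rack, one to each bay. From the rack's knob the order is square, low, round, footed, the same as on the drying board. I handed the job in at about 35 s of robot time.

- **Placing:** I lowered each candle until the tool felt the floor (about 4–6 N), within 1 mm of the height worked out from the grasp, and only then released it.
- **Final check:** the scene and side views showed all four upright inside their bays, and the pink look-alike where it was. The yellow one was outside those last crops, but the arm never went near it.
- **What disagreed:** my first rack position was about 3 mm off across its width. I corrected it from the wrist camera before the first placing. The low candle read about 50 mm wide in the jaws instead of 52, but a close look showed it centred and held well.

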